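# Empty the hollowed blank and hold it in the corner of the carving board

## Robot

A 6-joint arm with a two-finger parallel gripper is mounted at the origin on the work surface. World frame = base frame: x ahead of the robot, y to its left, z up, the work surface at z = 0. Lengths are in m, angles in rad, forces in N, time in s.
With the tool pointing down it reaches from about 0.35 to 0.875 m from the base axis. Payload 4.2 kg.
Tool frame: the origin (TCP) lies midway between the tips of the shut fingers; the grasp point (between the pads) lies bot.hold_point_z behind it (bot.hold_point_z is the distance from the TCP to the grasp point, in m); z points along the fingers, y is the line along which they close (so a half turn about z gives the same grasp; the last joint's range is limited). The gripper opens to 85 mm and grips with 20 to 120 N. Pads are 22 mm wide; open, the fingers measure 114 mm over their backs; the gripper's body (76 mm by 85 mm) begins 54 mm behind the grasp point. The pads swing forward as they close: fully open they stand 13 mm farther back than shut.
Start: joints at [1.524, 0.385, 0.008, 0, -1.194, -0.259], TCP at [0.188, 0.596, 0.202] pointing down, gripper open.
Joint ranges: [-3.14, 3.14], [-1.21, 2.06], [-1.07, 1.41], [-3.16, 2.05], [-2.99, -0.16], [-3.1, 3.1]. Speed limits (rad/s): [2.79, 2.79, 3.14, 3.14, 3.14, 3.14].

## Interface

Orientations are given as a rotation vector (axis times angle).
In Python, from plant import readout, cams, workorder, bot gives the robot as it stands.
- The arm moves only by the tool arm_command, never from a script. Its argument "moves" is a list that holds one entry, the list of rows, each a list of 5 numbers: the finger opening in mm, from 0 to 85.4, then the shift along the tool's x, y, z in units of 30 mm (1.0 is 30 mm), then the turn about the tool's z in units of 5 degrees (1.0 is 5 degrees). In form: [[[claw, x, y, z, turn], ...]]. A call has 1 to 12 rows; each row is the pose to reach, as a shift and turn from the pose commanded when the call began, along the tool's axes at that moment; what a row does not reach only later rows make up. A row lasts 1/10 s, in which the tool goes at most 50 mm and 8.59 degrees, less where a joint would pass 70% of its speed; a pose out of reach is approached as far as the arm can. A call with a gripper value outside its range is refused whole. The fingers move at their own pace and stop on an object; "force" is the grip in N (left out, the last holds). Time passes only in rows, so rows that repeat a pose let the fingers close. It gives the time, the measured TCP pose, the force, the opening and the grip force at its end, in the units of the state.
- readout.observe(): the state, without advancing time (a new reading comes with each control period).
- cams.camera(name): name is "scene" or "top" or "wrist"; returns the picture (420x560x3 uint8, red, green, blue); there is no depth.
- cams.camera_params(name): a dict with "fx", "fy", "cx", "cy" (pixels), "R" (3x3) and "t" (3): a world point X has camera coordinates R X + t; the wrist camera has in their place "tool_from_camera" (4x4, takes a point from camera to tool coordinates, whose origin is the TCP and whose axes are the flange's). Camera axes: x right, y down, z forward; pixel columns grow to the right and rows downward; lengths in m; the calibration is good to about 2 mm. A picture is of the moment at which its call begins: read the wrist's pose just before it. camera_params takes no time and is no camera call.
- workorder.close_job(): hands the job in; it is judged then, once.
The state is a dict: "time_s": time; "qpos": joint angles; "joint_vel": joint speeds; "joint_torque": joint torques, N m; "tcp_pos": TCP position; "tcp_rot": TCP orientation; "ft_force": force on the tool from outside, world axes, zero at the start; "moment": the same for the moment, N m; "opening": finger opening in m; "gripper_force": force on a finger pad.
Only numpy, scipy, OpenCV 4.12 (cv2) and the standard library are available. Lean on these libraries where they do the work, as an engineer would, in place of code of your own. Each camera call takes 0.05 s, during which the arm holds its last target. There are 200 camera calls.

## Task

Tip the waste chunks out of the hollowed box blank into the green scrap tray, all four of them, then set the blank down upright on the carving board and push it into the corner, so that one long side bears on the long fence and one end on the short fence. Finish still holding it there, pressed firmly against both fences and flat on the board, ready for the next cut; leave the tools lying about where they are.

Things in the scene. Friction and masses are not known exactly. Their poses are not given: they have to be found in the camera images.
- blank: hollowed box blank: pale lime wood, 140 (its x) x 60 (y) x 68 high, open top, starts upright on the bench with four chunks loose in it; 0.14 to 0.28 kg. Origin: centre of its underside, z up. Long walls 8 thick, flat; end walls 9 at the rim, inner faces sloping in by 30 towards the floor; floor 10: hollow 44 wide, 122 long at the rim, 58 deep. Either long side and end may go to the fences
- chunk0: loose waste chunk of wood, 26 x 18 x 20, 10 g, starting on the floor of the hollow; origin at the centre of the face that starts underneath. Slides on the wood once the face under it slopes by 24 to 32 degrees (friction varies)
- chunk1: loose waste chunk of wood, 24 x 19 x 21, 10 g, starting on the floor of the hollow; origin at the centre of the face that starts underneath. Slides on the wood once the face under it slopes by 24 to 32 degrees (friction varies)
- chunk2: loose waste chunk of wood, 25 x 18 x 22, 10 g, starting on the floor of the hollow; origin at the centre of the face that starts underneath. Slides on the wood once the face under it slopes by 24 to 32 degrees (friction varies)
- chunk3: loose waste chunk of wood, 27 x 18 x 19, 10 g, starting on the floor of the hollow; origin at the centre of the face that starts underneath. Slides on the wood once the face under it slopes by 24 to 32 degrees (friction varies)
- tray: green sheet-steel scrap tray, open at the top, fixed, 260 (its x) x 220 (its y) x 55 high outside, walls and floor 5 thick; origin at the centre of its underside, on the bench
- board: plywood carving board screwed down to the bench, 260 (its x) x 200 (its y) x 18 thick; origin at the centre of its underside, z up. Two dark fences 22 high and 20 thick stand on it along two edges: the long fence along the -y edge and the short fence along the +x edge; the other two sides are open
- corner (a point): the inside corner where the two fences meet, at the level of the board's top (18 above the bench), at (+110, -80) in the board's axes; axes as the board's. In the corner, the blank's centre lies 70 from it along -x and 30 along +y
- long_fence: the long fence, dark hardwood 260 long x 20 thick x 22 high along the board's -y edge; origin at the centre of its underside, axes as the board's; its inner face looks to the board's +y, 10 from the origin
- short_fence: the short fence, dark hardwood 180 long x 20 thick x 22 high along the board's +x edge; origin at the centre of its underside, axes as the board's; its inner face looks to the board's -x, 10 from the origin
- mallet: round wooden carver's mallet standing on its head, handle up, 90 across, 228 high, at the right; a bystander. Origin on the bench under it
- gauge: wooden marking gauge, 200 long, 60 high, behind the middle of the work area; a bystander. Origin on the bench under it
- stone: sharpening stone in a wooden case, 180 x 70 x 35, at the left; a bystander. Origin on the bench under it
- gouge: carving gouge, orange handle, about 190 long, 26 high, lying crosswise between the robot and the blank; a bystander. Origin on the bench under it
There are look-alikes about, which are no part of the job. What is shaped like the blank but pink is not meant.

How it is judged:
On the way, in this order (a step that is already met when the one before it is completed fails the run):
1. the blank is tipped over by more than about 45 degrees (angle between blank's own z axis and vertical above 0.8 rad), for 0.1 s.
2. all four chunks lie in the scrap tray (x of chunk0 in the frame of tray between -0.13 and 0.13 m and y of chunk0 in the frame of tray between -0.11 and 0.11 m and z of each of chunk0, chunk1, chunk2, chunk3 in the frame of tray below 0.055 m and x of chunk1 in the frame of tray between -0.13 and 0.13 m and y of chunk1 in the frame of tray between -0.11 and 0.11 m and x of chunk2 in the frame of tray between -0.13 and 0.13 m and y of chunk2 in the frame of tray between -0.11 and 0.11 m and x of chunk3 in the frame of tray between -0.13 and 0.13 m and y of chunk3 in the frame of tray between -0.11 and 0.11 m), for 0.2 s.
At the end, for the whole second after the job is handed in: All four chunks lie in the tray below its rim; the blank stands still, upright and square to the board within 3.4 degrees, on the board within 4 mm, pressing on the long and the short fence with more than 2 N each, and the fingers hold or push it with more than 2 N (all of step 2 and angle between blank's own z axis and vertical below 0.06 rad and angle between the x axis of blank and the x axis of board, either way round below 0.06 rad and z of blank in the frame of corner between -0.004 and 0.004 m and contact force between blank and long_fence above 2 N and contact force between blank and short_fence above 2 N and contact force between the fingers and blank above 2 N and linear speed of blank below 0.02 m/s); the arm keeps its last pose, push and grip.
It fails at once if a tool lying about is shifted by more than 30 mm (distance of any of mallet, gauge, stone, gouge from where it was at the start of the episode above 0.03 m).
It also fails if it takes over 54 s, if anything falls off the work surface, if the arm or the gripper's body presses on something with over 40 N, if the wrist force passes 120 N, or if a joint passes its speed limit or range.

## Working session

There is one attempt and no reset: what is moved stays moved. The work goes in short steps, Python scripts to look and compute and a tool call to move; the robot and the scene stay as the last step left them, time stands still between calls to the robot, and variables do not carry over. Pictures are saved under pics/ and viewed, at most 10 in all, crops included, and the job is handed in when it is done.

Besides the shell and the picture viewer there is one more tool, called after "Call:" in YAML: its name, and indented under it one key for each argument. arm_command: Moves the arm, as the interface text tells. Its arguments: {"type":"object","properties":{"moves":{"type":"array"},"force":{"type":"number"}},"required":["moves"]}

```bash
ls; mkdir -p pics; python3 - <<'E'
from plant import readout,cams,workorder,bot
import cv2,numpy as np
print(readout.observe()); print(bot.hold_point_z,[a for a in dir(bot) if a[0]!='_'])
for n in ("scene","top"):
    im=cams.camera(n); cv2.imwrite(f"pics/{n}0.png",im[:,:,::-1])
for n in ("scene","top","wrist"): print(n,cams.camera_params(n))
E
```

```text
pics
{'time_s': 0.0, 'qpos': array([ 1.52361208e+00,  3.85592376e-01,  6.63780775e-03, -5.16085689e-04,
       -1.19399718e+00, -2.58629724e-01]), 'joint_vel': array([ 0.00102405, -0.00098171,  0.00058661,  0.00031706, -0.00064606,
        0.00033034]), 'joint_torque': array([-6.51799928e-04, -3.92291486e+01,  1.88401580e+01,  4.18607309e+00,
       -4.63016637e-03,  3.71000963e-07]), 'tcp_pos': array([0.18793521, 0.59540017, 0.20070218]), 'tcp_rot': array([ 3.10272411e+00, -4.78462975e-01, -3.91710305e-04]), 'ft_force': array([0.11430238, 0.21780552, 0.28899774]), 'moment': array([-0.00822731, -0.09258495,  0.01823054]), 'gripper_force': 0.0, 'opening': 0.08530073811259434}
0.0187 ['IKError', 'hold_point_z']
scene {'fx': 382.757092454202, 'fy': 382.757092454202, 'cx': 282.52253822541525, 'cy': 208.58422483524893, 'R': array([[ 0.25534979,  0.96671723,  0.01594627],
       [ 0.74049065, -0.1849361 , -0.64612091],
       [-0.62166718,  0.1767949 , -0.76306847]]), 't': array([-0.102475  , -0.30803497,  1.45861841])}
top {'fx': 449.5591175604333, 'fy': 449.5591175604333, 'cx': 279.4894142258698, 'cy': 211.15446159851626, 'R': array([[-0.01750038, -0.99983212, -0.00542914],
       [-0.97554197,  0.01826469, -0.21905312],
       [ 0.21911551,  0.00146284, -0.97569783]]), 't': array([0.00741966, 0.45062618, 1.52679802])}
wrist {'fx': 304.21144708865666, 'fy': 304.21144708865666, 'cx': 276.9598795335737, 'cy': 208.30141067287795, 'tool_from_camera': array([[ 1.21523820e-03, -9.64745200e-01, -2.63182868e-01,
         6.64283636e-02],
       [ 9.99999254e-01,  1.20476784e-03,  2.01165455e-04,
         1.27690063e-03],
       [ 1.23000850e-04, -2.63182916e-01,  9.64745944e-01,
        -1.72051197e-01],
       [ 0.00000000e+00,  0.00000000e+00,  0.00000000e+00,
         1.00000000e+00]])}
```

View pics/top0.png

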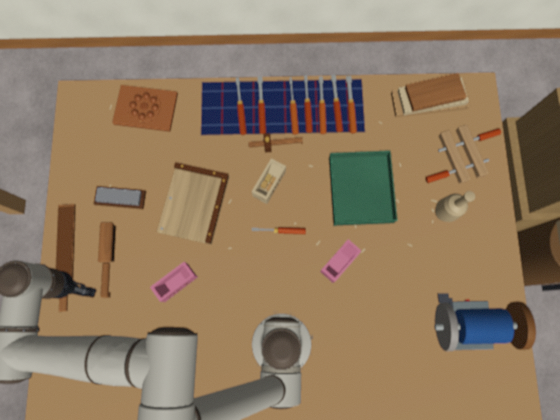

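View pics/scene0.png

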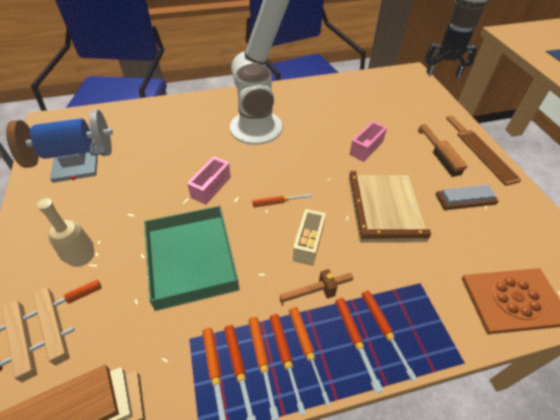

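Top view: the blank is the pale box with chunks at (269,180). The look-alikes are the pink boxes at (341,261) and (173,282), which I reject by colour. The tray is at (362,188), the board at (194,203), with fences along its top and right edges in the picture. The gouge is at (278,231), the gauge at (275,142) and the mallet at (452,207).

```bash
cat > h.py <<'E'
from plant import readout,cams,workorder,bot
import cv2,numpy as np
from scipy.spatial.transform import Rotation as Ro
def ray(n,uv,z):
    p=cams.camera_params(n); R,t=p['R'],p['t']; c=-R.T@t
    uv=np.atleast_2d(uv).astype(float)
    d=np.c_[(uv[:,0]-p['cx'])/p['fx'],(uv[:,1]-p['cy'])/p['fy'],np.ones(len(uv))]@R
    return (c+d*((z-c[2])/d[:,2:]))
def rect(n,mask,z):
    cs,_=cv2.findContours(mask,0,1); c=max(cs,key=cv2.contourArea)[:,0]
    w=ray(n,c,z)[:,:2]; return cv2.minAreaRect((w*1000).astype(np.float32)),cv2.boundingRect(c)
E
python3 - <<'E'
from h import *
im=cv2.imread("pics/top0.png"); hsv=cv2.cvtColor(im,40)
for p in [(269,165),(258,190),(275,195),(190,200),(200,165),(216,205),(150,200),(362,188),(332,190)]: print(p,hsv[p[1],p[0]])
cv2.imwrite("pics/crop0.png",cv2.resize(im[130:260,150:410],None,fx=3,fy=3,interpolation=cv2.INTER_CUBIC))
g=cv2.inRange(hsv,(65,80,20),(95,255,255)); print("tray",rect("top",g,.055))
E
```

```text
(269, 165) [ 21  68 168]
(258, 190) [20 77 99]
(275, 195) [ 16 112 162]
(190, 200) [ 18  92 163]
(200, 165) [ 16 114 161]
(216, 205) [ 16 166 114]
(150, 200) [ 17 115 162]
(362, 188) [ 75 110 100]
(332, 190) [ 73 112  73]
tray (((532.3175048828125, -293.75250244140625), (259.5160827636719, 216.11749267578125), 1.3653111457824707), (330, 151, 66, 74))
```

View pics/crop0.png

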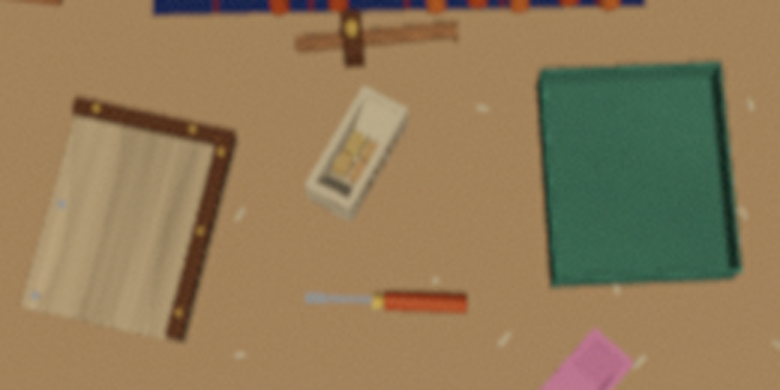

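The crop shows the pale blank with its rim at crop (363,88)-(410,107)-(355,205)-(307,185) and chunks inside. The board's long fence is on the right, (236,132) to (182,342), and the short fence is on top, (78,97) to (236,132).

```bash
python3 - <<'E'
from h import *
im=cv2.imread("pics/top0.png"); hsv=cv2.cvtColor(im,40)
m=cv2.inRange(hsv,(0,0,130),(40,88,255)); m[:150]=0;m[215:]=0;m[:,:245]=0;m[:,295:]=0
print("rim mask",rect("top",m,.068))
f=lambda a:np.array(a)/3+[150,130]
b=ray("top",f([(363,88),(410,107),(355,208),(307,185)]),.068)[:,:2]*1000
print("rim",b.round(),b.mean(0))
c=ray("top",f([(76,97),(236,132),(182,342)]),.040)[:,:2]*1000
d=ray("top",f([(22,305)]),.018)[:,:2]*1000
print("fence",c.round(),d.round(),np.linalg.norm(np.diff(c,axis=0),axis=1))
for a,bb in ((c[2],c[1]),(d[0],c[0])):
    v=bb-a; print(np.degrees(np.arctan2(v[1],v[0])))
print("gouge",ray("top",f([(305,298),(468,303),(385,292),(385,312)]),.013).round(3))
print("gauge",ray("top",f([(297,43),(458,33),(350,66)]),.02).round(3))
s=cv2.imread("pics/scene0.png"); 
E
```

```text
rim mask (((558.7440185546875, 35.90653610229492), (69.09347534179688, 153.1188507080078), 60.17564392089844), (252, 159, 34, 45))
rim [[636.  26.]
 [611. -29.]
 [490.  37.]
 [518.  93.]] [563.90708605  31.87524764]
fence [[641. 373.]
 [593. 180.]
 [340. 241.]] [[391. 434.]] [199.47643893 260.17051166]
-13.50340979596129
-13.65367952910242
gouge [[ 0.395  0.1    0.013]
 [ 0.385 -0.094  0.013]
 [ 0.4    0.004  0.013]
 [ 0.376  0.005  0.013]]
gauge [[ 0.713  0.108  0.02 ]
 [ 0.722 -0.091  0.02 ]
 [ 0.682  0.043  0.02 ]]
```

```bash
cat >> h.py <<'E'
def psi():
    R=Ro.from_rotvec(readout.observe()['tcp_rot']).as_matrix(); return np.degrees(np.arctan2(R[1,0],R[0,0]))
def go(x,y,z,ps=None):
    s=readout.observe(); R=Ro.from_rotvec(s['tcp_rot']).as_matrix()
    d=R.T@(np.array([x,y,z])-s['tcp_pos'])/.03
    t=0 if ps is None else -((ps-psi()+180)%360-180)/5
    print("t",round(s['time_s'],2),"tcp",s['tcp_pos'].round(4),"psi",psi().round(2),"move",d.round(3),"turn",round(t,3))
E
python3 -c "
from h import *
go(.61,.0045,.2,-30); go(.60,.01,.2,-30); go(.50,.05,.2,-30)"
```

```text
t 0.1 tcp [0.188  0.5954 0.2008] psi -17.53 move [19.347 14.546  0.059] turn 2.494
t 0.1 tcp [0.188  0.5954 0.2008] psi -17.53 move [18.974 14.472  0.059] turn 2.494
t 0.1 tcp [0.188  0.5954 0.2008] psi -17.53 move [15.394 14.204  0.058] turn 2.494
```

Call:
arm_command:
  moves:
    - [[85, 19.0, 14.5, 0, 2.5], [85, 19.0, 14.5, 0, 2.5], [85, 19.0, 14.5, 0, 2.5], [85, 19.0, 14.5, 0, 2.5], [85, 19.0, 14.5, 0, 2.5], [85, 19.0, 14.5, 0, 2.5], [85, 19.0, 14.5, 0, 2.5], [85, 19.0, 14.5, 0, 2.5], [85, 19.0, 14.5, 0, 2.5], [85, 19.0, 14.5, 0, 2.5], [85, 19.0, 14.5, 0, 2.5], [85, 19.0, 14.5, 0, 2.5]]
  force: 120

```text
time_s: 1.3
tcp_pos: [0.534, 0.1033, 0.2016]
tcp_rot: [3.034, -0.814, -0.001]
ft_force: [0.6, 0.6, 0.5]
opening: 0.0847
gripper_force: 0.0
```

```bash
python3 -c "
from h import *
go(.60,.01,.2,-30)"
```

```text
t 1.3 tcp [0.534  0.1033 0.2016] psi -30.02 move [3.461 1.594 0.052] turn -0.004
```

Call:
arm_command:
  moves:
    - [[85, 2.5, 1.1, 0, 0], [85, 2.5, 1.1, 0, 0], [85, 2.5, 1.1, 0, 0], [85, 2.5, 1.1, 0, 0]]

```text
time_s: 1.7
tcp_pos: [0.5815, 0.0385, 0.2009]
tcp_rot: [3.033, -0.816, -0.003]
ft_force: [-0.4, 0.3, -0.6]
opening: 0.0849
gripper_force: 0.0
```

```bash
python3 -c "
from h import *
go(.60,.01,.2,-30)
cv2.imwrite('pics/w1.png',cams.camera('wrist')[:,:,::-1])"
```

```text
t 1.7 tcp [0.5815 0.0385 0.2009] psi -30.13 move [1.01  0.512 0.029] turn -0.026
```

View pics/w1.png

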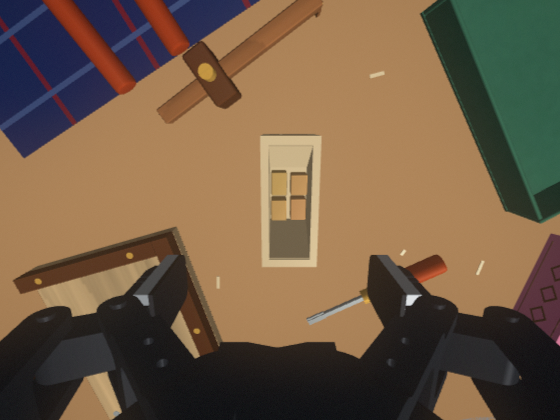

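The wrist view shows the pale blank, rim corners at about (261,136), (321,136), (316,266) and (263,266), with four chunks inside.

```bash
cat >> h.py <<'E'
def wray(uv,z,s=None):
    s=s or readout.observe(); p=cams.camera_params('wrist'); T=p['tool_from_camera']
    R=Ro.from_rotvec(s['tcp_rot']).as_matrix(); uv=np.atleast_2d(uv).astype(float)
    d=np.c_[(uv[:,0]-p['cx'])/p['fx'],(uv[:,1]-p['cy'])/p['fy'],np.ones(len(uv))]@(R@T[:3,:3]).T
    c=s['tcp_pos']+R@T[:3,3]; return c+d*((z-c[2])/d[:,2:])
E
python3 -c "
from h import *
w=wray([(261,136),(321,136),(316,266),(263,266)],.068)[:,:2]; print(w.round(4),w.mean(0))
f=(w[0]+w[1])/2; n=(w[2]+w[3])/2; v=f-n; print('len',np.linalg.norm(v),np.linalg.norm(w[0]-w[1]),np.degrees(np.arctan2(v[1],v[0])))
im=cv2.imread('pics/w1.png');hsv=cv2.cvtColor(im,40);print(hsv[200,266],hsv[200,317],hsv[141,290])
m=cv2.inRange(hsv,(15,0,140),(35,105,255));m[:120]=0;m[285:]=0;m[:,:240]=0;m[:,345:]=0
c=np.vstack([x for x in cv2.findContours(m,0,1)[0] if cv2.contourArea(x)>50])[:,0]
r=cv2.minAreaRect((wray(c,.068)[:,:2]*1000).astype(np.float32));print(r)
p=w.mean(0)+np.array([np.cos(np.radians(-30)),np.sin(np.radians(-30))])*.057;print(p);go(p[0],p[1],.15,-30)
"
```

```text
[[ 0.6373  0.0233]
 [ 0.608  -0.0274]
 [ 0.4878  0.0421]
 [ 0.5168  0.0925]] [0.56247335 0.03261576]
len 0.13886668030802338 0.058602219022777166 -29.953760570032944
[ 19  79 209] [ 19  78 213] [ 20  79 212]
((563.20458984375, 32.92611312866211), (60.846656799316406, 139.85064697265625), 59.98362350463867)
[0.6118368  0.00411576]
t 1.75 tcp [0.5813 0.0393 0.2012] psi -30.04 move [1.471 0.503 1.706] turn -0.009
```

Call:
arm_command:
  moves:
    - [[85, 1.48, 0.5, 0, 0], [85, 1.48, 0.5, 1.5, 0], [85, 1.48, 0.5, 3, 0], [85, 1.48, 0.5, 4.5, 0], [85, 1.48, 0.5, 5.6, 0], [85, 1.48, 0.5, 6.3, 0], [85, 1.48, 0.5, 6.6, 0], [85, 1.48, 0.5, 6.8, 0], [85, 1.48, 0.5, 6.8, 0], [55, 1.48, 0.5, 6.8, 0], [55, 1.48, 0.5, 6.8, 0], [55, 1.48, 0.5, 6.8, 0]]
  force: 100

```text
time_s: 2.95
tcp_pos: [0.6143, 0.0043, -0.0003]
tcp_rot: [-3.033, 0.813, -0.006]
ft_force: [1.3, 1.5, 6.1]
opening: 0.0592
gripper_force: 107.8
```

Call:
arm_command:
  moves:
    - [[50, 0, 0, 0, 0], [50, 0, 0, 0, 0], [50, 0, 0, 0, 0]]

```text
time_s: 3.25
tcp_pos: [0.6143, 0.0043, -0.0003]
tcp_rot: [-3.033, 0.813, -0.005]
ft_force: [-0.1, 1.7, 5.2]
opening: 0.0591
gripper_force: 107.7
```

Call:
arm_command:
  moves:
    - [[50, 0, 0, -0.7, 0], [50, 0, 0, -2, 0], [50, 0, 0, -3.4, 0], [50, 0.2, 0.6, -4.8, -0.5], [50, 0.7, 1.8, -4.8, -1.3], [50, 1.2, 3.1, -4.8, -2.3], [50, 1.7, 4.4, -4.8, -3.3], [50, 2.3, 5.8, -4.8, -4.3], [50, 2.8, 7.1, -4.8, -5.3], [50, 3.3, 8.3, -4.8, -6], [50, 3.6, 9.1, -4.8, -6], [50, 3.7, 9.33, -4.8, -6]]

```text
time_s: 4.45
tcp_pos: [0.5672, -0.2963, 0.1407]
tcp_rot: [-3.141, 0.007, 0.003]
ft_force: [0.4, 0.7, -1.7]
opening: 0.059
gripper_force: 108.0
```

```bash
python3 -c "
from h import *
go(.57,-.294,.144,0)
a=cams.camera('wrist');b=cams.camera('scene')
cv2.imwrite('pics/ws2.png',np.vstack([cv2.resize(a[:,:,::-1],(400,300)),cv2.resize(b[140:340,80:346,::-1],(400,300))]))"
```

```text
t 4.45 tcp [ 0.5672 -0.2963  0.1407] psi -0.26 move [ 0.094 -0.078 -0.111] turn -0.051
```

View pics/ws2.png

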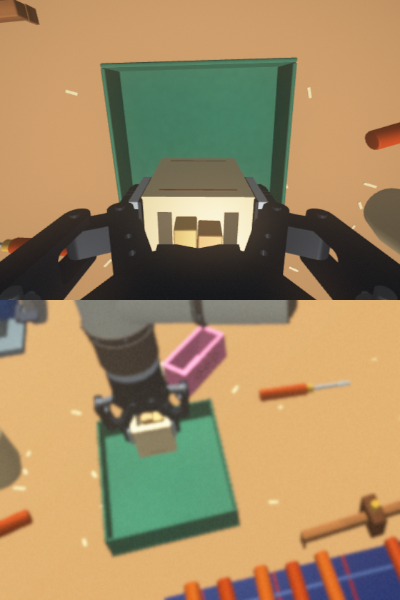

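```bash
cat >> h.py <<'E'
def wproj(P,k=1):
    p=cams.camera_params('wrist');T=np.linalg.inv(p['tool_from_camera'])
    c=np.atleast_2d(P)@T[:3,:3].T+T[:3,3]; return np.c_[c[:,0]/c[:,2]*p['fx']+p['cx'],c[:,1]/c[:,2]*p['fy']+p['cy']]*k
def blankpts(phi,xp=.056,zp=.022,zt=-.024):
    # far rim, far bottom, near rim, near bottom corners (+y side) in tool frame, droop phi deg
    a=np.radians(phi);o=[]
    for x,z in((.07,.068),(.07,0),(-.07,.068),(-.07,0)):
        u,v=x-xp,z-zp; o.append((u*np.cos(a)-v*np.sin(a),.03,zt-(u*np.sin(a)+v*np.cos(a))))
    return np.array(o)
E
python3 -c "
from h import *
for f in (-20,0,20,40,60,80): print(f,wproj(blankpts(f),400/560).round().tolist())"
```

```text
-20 [[252.0, 162.0], [232.0, 164.0], [258.0, 455.0], [234.0, 341.0]]
0 [[254.0, 194.0], [233.0, 156.0], [240.0, 380.0], [227.0, 291.0]]
20 [[252.0, 224.0], [235.0, 150.0], [230.0, 320.0], [223.0, 248.0]]
40 [[249.0, 246.0], [237.0, 147.0], [224.0, 272.0], [220.0, 211.0]]
60 [[244.0, 255.0], [239.0, 149.0], [221.0, 230.0], [220.0, 176.0]]
80 [[239.0, 253.0], [241.0, 155.0], [219.0, 193.0], [220.0, 142.0]]
```

It's held upright (predicted φ=0 rim at row 194, seen at 196). Now I soften the grip and see whether it swings.

Call:
arm_command:
  moves:
    - [[50, 0, 0, 0, 0], [50, 0, 0, 0, 0], [50, 0, 0, 0, 0], [50, 0, 0, 0, 0]]
  force: 20

```text
time_s: 4.95
tcp_pos: [0.5691, -0.293, 0.142]
tcp_rot: [-3.142, -0.001, -0.0]
ft_force: [0.5, -0.2, -1.9]
opening: 0.059
gripper_force: 108.0
```

```bash
cat >> h.py <<'E'
def endface():
    im=cams.camera('wrist'); h=cv2.cvtColor(im,41); m=cv2.inRange(h,(12,0,60),(35,130,255)); m[m>0]=255
    print('rows of pale at centre columns',[ (c,np.flatnonzero(m[120:,c])[[0,-1]]+120 if m[120:,c].any() else None) for c in (215,240,315,330)])
    return im
E
python3 -c "
from h import *
go(.57,-.294,.144,0)
im=endface()
for f in (0,10,20,40,60,80): print(f,wproj(blankpts(f))[:2].round().tolist())
cv2.imwrite('pics/w3.png',im[:,:,::-1])"
```

```text
t 4.95 tcp [ 0.5691 -0.293   0.142 ] psi 0.05 move [ 0.029  0.034 -0.068] turn 0.011
rows of pale at centre columns [(215, array([243, 351])), (240, array([221, 342])), (315, array([222, 346])), (330, array([226, 343]))]
0 [[355.0, 272.0], [326.0, 218.0]]
10 [[355.0, 294.0], [327.0, 213.0]]
20 [[353.0, 314.0], [328.0, 209.0]]
40 [[348.0, 344.0], [331.0, 206.0]]
60 [[342.0, 356.0], [334.0, 208.0]]
80 [[335.0, 354.0], [338.0, 217.0]]
```

Call:
arm_command:
  moves:
    - [[57, 0, 0, 0, 0], [57, 0, 0, 0, 0], [57, 0, 0, 0, 0]]
  force: 20

```text
time_s: 5.3
tcp_pos: [0.5688, -0.2939, 0.1418]
tcp_rot: [-3.142, 0.001, -0.0]
ft_force: [-0.3, -0.3, -2.1]
opening: 0.0588
gripper_force: 108.0
```

Call:
arm_command:
  moves:
    - [[57, 0, 0, 1.3, 0], [57, 0, 0, 2.6, 0], [57, 0, 0, 3.6, 0], [57, 0, 0, 4.2, 0], [57, 0, 0, 4.45, 0], [57, 0, 0, 4.5, 0], [57, 0, 0, 4.5, 0]]

```text
time_s: 6.0
tcp_pos: [0.5697, -0.2942, 0.0078]
tcp_rot: [3.141, -0.0, 0.003]
ft_force: [0.4, 0.6, -2.4]
opening: 0.0588
gripper_force: 107.9
```

Call:
arm_command:
  moves:
    - [[70, 0, 0, 0, 0], [70, 0, 0, 0, 0], [70, 0, 0, 0, 0], [55, 0, 0, 0, 0], [55, 0, 0, 0, 0], [55, 0, 0, 0, 0], [55, 0, 0, 0, 0], [55, 0, 0, 0, 0]]
  force: 20

```text
time_s: 6.8
tcp_pos: [0.5694, -0.2941, 0.0078]
tcp_rot: [3.141, -0.0, 0.002]
ft_force: [-1.7, 0.1, 6.3]
opening: 0.0597
gripper_force: 23.0
```

Call:
arm_command:
  moves:
    - [[55, 0, 0, -0.5, 0], [55, 0, 0, -1.3, 0], [55, 0, 0, -2.3, 0], [55, 0, 0, -3.4, 0], [55, 0, 0, -4.5, 0], [55, 0, 0, -4.7, 0], [55, 0, 0, -4.7, 0]]

```text
time_s: 7.5
tcp_pos: [0.569, -0.2936, 0.1479]
tcp_rot: [-3.141, 0.001, -0.002]
ft_force: [0.4, -0.3, -2.5]
opening: 0.0597
gripper_force: 22.8
```

```bash
python3 -c "
from h import *
go(.57,-.294,.148,0)
im=endface(); b=cams.camera('scene')
cv2.imwrite('pics/ws4.png',np.vstack([cv2.resize(im[:,:,::-1],(400,300)),cv2.resize(b[140:340,80:346,::-1],(400,300))]))"
```

```text
t 7.5 tcp [ 0.569  -0.2936  0.1479] psi -0.04 move [ 0.035  0.012 -0.002] turn -0.009
rows of pale at centre columns [(215, array([242, 351])), (240, array([219, 342])), (315, array([219, 343])), (330, array([226, 342]))]
```

View pics/ws4.png

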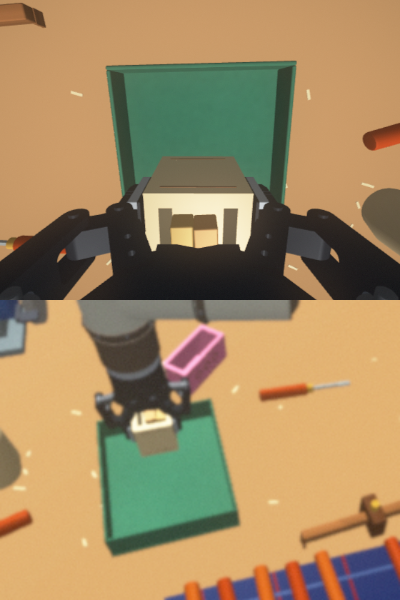

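Call:
arm_command:
  moves:
    - [[55, 0, 0, 1.0, 0], [55, 0, 0, 1.6, 0], [59.7, 0, 0, 1.6, 0], [59.7, 0, 0, 1.6, 0], [59.7, 0, 0, 1.6, 0], [59.7, 0, 0, 1.6, 0]]

```text
time_s: 8.2
tcp_pos: [0.5695, -0.2941, 0.1009]
tcp_rot: [3.141, -0.0, 0.003]
ft_force: [-0.1, 1.5, -2.8]
opening: 0.0595
gripper_force: 19.5
```

```bash
python3 -c "
from h import *
im=endface()"
```

```text
rows of pale at centre columns [(215, array([242, 351])), (240, array([219, 348])), (315, array([219, 356])), (330, array([227, 353]))]
```

Call:
arm_command:
  moves:
    - [[59.9, 0, 0, 0, 0], [59.9, 0, 0, 0, 0], [59.9, 0, 0, 0, 0], [59.9, 0, 0, 0, 0]]

```text
time_s: 8.65
tcp_pos: [0.5691, -0.2939, 0.0999]
tcp_rot: [3.141, -0.0, 0.001]
ft_force: [0.4, 0.2, -1.6]
opening: 0.0599
gripper_force: 4.8
```

```bash
python3 -c "
from h import *
im=endface()"
```

```text
rows of pale at centre columns [(215, array([143, 306])), (240, array([143, 306])), (315, array([143, 306])), (330, array([143, 306]))]
```

Call:
arm_command:
  moves:
    - [[60.1, 0, 0, 0, 0], [60.1, 0, 0, 0, 0], [60.1, 0, 0, 0, 0]]

```text
time_s: 9.0
tcp_pos: [0.569, -0.294, 0.1003]
tcp_rot: [3.141, -0.0, 0.001]
ft_force: [0.3, 0.1, -0.3]
opening: 0.0605
gripper_force: 0.1
```

```bash
python3 -c "
from h import *
im=endface()"
```

```text
rows of pale at centre columns [(215, array([227, 334])), (240, array([184, 363])), (315, array([186, 370])), (330, array([212, 365]))]
```

```bash
python3 -c "
from h import *
im=cams.camera('wrist'); b=cams.camera('scene'); t=cams.camera('top')
cv2.imwrite('pics/ws5.png',np.hstack([cv2.resize(im[:,:,::-1],(400,300)),cv2.resize(b[140:340,80:346,::-1],(400,300))]))"
```

View pics/ws5.png

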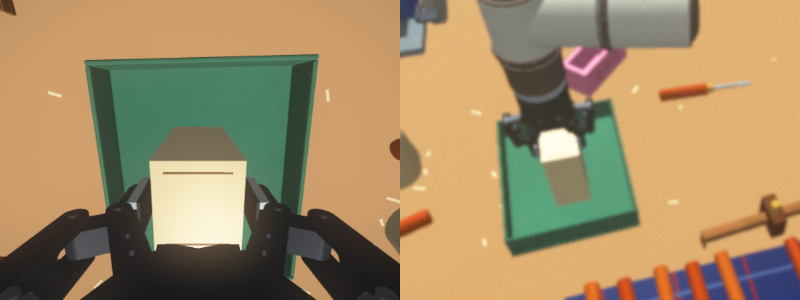

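```bash
python3 -c "
from h import *
k=1.4
print(wray(np.array([(150,161),(246,161),(150,245),(245,245)])*k,.145).round(3)); print(wray(np.array([(173,127),(224,127)])*k,.005).round(3))
print(readout.observe()['tcp_pos'])"
```

```text
[[ 0.592 -0.266  0.145]
 [ 0.593 -0.325  0.145]
 [ 0.532 -0.262  0.145]
 [ 0.532 -0.328  0.145]]
[[ 0.59  -0.264  0.005]
 [ 0.59  -0.328  0.005]]
[ 0.56893096 -0.29393752  0.10000523]
```

The blank now stands on its end in the tray, end face up, bottom face at x≈0.591 and opening towards the robot. Next: a light grip, then tip it further over its rim edge so the chunks slide out.

Call:
arm_command:
  moves:
    - [[59.85, 0, 0, 0, 0], [59.85, 0, 0, 0, 0], [59.85, 0, 0, 0, 0], [59.85, -0.3, 0, -0.1, 0], [59.85, -0.7, 0, -0.2, 0], [59.85, -1.1, 0, -0.27, 0], [59.85, -1.5, 0, -0.3, 0], [59.85, -1.9, 0, -0.27, 0], [59.85, -2.3, 0, -0.2, 0], [59.85, -2.3, 0, -0.2, 0], [59.85, -2.3, 0, -0.2, 0]]

```text
time_s: 10.3
tcp_pos: [0.4995, -0.2939, 0.1058]
tcp_rot: [-3.142, 0.001, 0.0]
ft_force: [0.5, 0.5, -1.5]
opening: 0.0599
gripper_force: 3.6
```

```bash
python3 -c "
from h import *
im=cams.camera('wrist'); b=cams.camera('top'); s=readout.observe(); print(s['tcp_pos'],s['ft_force'],s['gripper_force'])
cv2.imwrite('pics/ws6.png',np.hstack([cv2.resize(im[:,:,::-1],(400,300)),cv2.resize(b[130:250,310:470,::-1],(400,300))]))"
```

```text
[ 0.50009692 -0.29394073  0.10574356] [ 0.32193023  0.15433981 -0.99973567] 3.609096296131611
```

View pics/ws6.png

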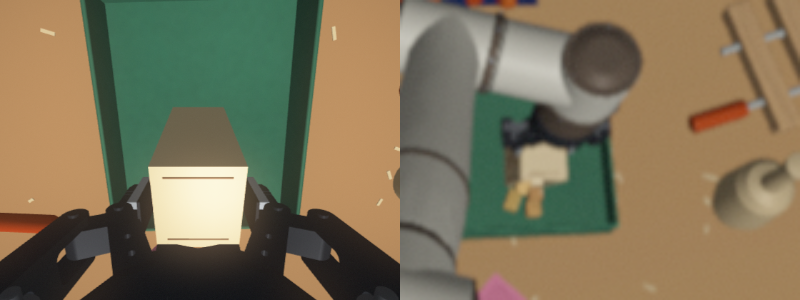

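Chunks are out on the robot side at crop (518,195). Now bring the blank back to vertical, grip firmly and lift.

Call:
arm_command:
  moves:
    - [[59.85, 0.4, 0, -0.07, 0], [59.85, 0.8, 0, -0.1, 0], [59.85, 1.2, 0, -0.07, 0], [59.85, 1.6, 0, 0, 0], [59.85, 2.0, 0, 0.1, 0], [59.85, 2.3, 0, 0.2, 0], [59.85, 2.3, 0, 0.2, 0], [50, 2.3, 0, 0.2, 0], [50, 2.3, 0, 0.2, 0], [50, 2.3, 0, 0.2, 0], [50, 2.3, 0, -1.0, 0], [50, 2.3, 0, -2.3, 0]]
  force: 40

```text
time_s: 11.6
tcp_pos: [0.5662, -0.2933, 0.1729]
tcp_rot: [-3.139, 0.002, 0.012]
ft_force: [1.1, -0.1, -0.6]
opening: 0.0586
gripper_force: 44.8
```

Call:
arm_command:
  moves:
    - [[50, 0, 0, -1.0, 0], [50, 0, 0, -1.5, 0], [50, 0.4, 0, -1.5, 0], [50, 0, 0, -1.5, 0], [50, 0, 0, -1.5, 0]]

```text
time_s: 12.1
tcp_pos: [0.5669, -0.2933, 0.2174]
tcp_rot: [-3.139, 0.002, 0.008]
ft_force: [0.6, -0.1, -1.2]
opening: 0.0588
gripper_force: 44.8
```

```bash
python3 -c "
from h import *
im=cams.camera('wrist'); b=cams.camera('top'); s=readout.observe(); print(s['tcp_pos'],s['ft_force'],s['gripper_force'])
h=cv2.cvtColor(b,41); m=cv2.inRange(h,(10,60,120),(30,200,255)); m[:150]=0;m[228:]=0;m[:,:330]=0;m[:,396:]=0
cv2.imwrite('pics/w7.png',im[:,:,::-1]);cv2.imwrite('pics/t7.png',b[:,:,::-1])
for c in cv2.findContours(m,0,1)[0]:
  if cv2.contourArea(c)>8: print(cv2.boundingRect(c),cv2.contourArea(c))
cv2.imwrite('pics/ws7.png',np.hstack([cv2.resize(im[:,:,::-1],(400,300)),cv2.resize(b[140:235,320:405,::-1],(400,440))[:300]]))"
```

```text
[ 0.56806398 -0.29371783  0.21808692] [ 0.1254155  -0.20441076 -1.73938527] 44.78160738945007
(330, 221, 66, 7) 154.0
(352, 206, 7, 9) 35.5
(360, 204, 7, 13) 54.0
(355, 195, 7, 9) 33.0
(392, 157, 4, 39) 60.5
(357, 155, 26, 29) 329.0
(341, 150, 14, 2) 13.0
```

View pics/ws7.png

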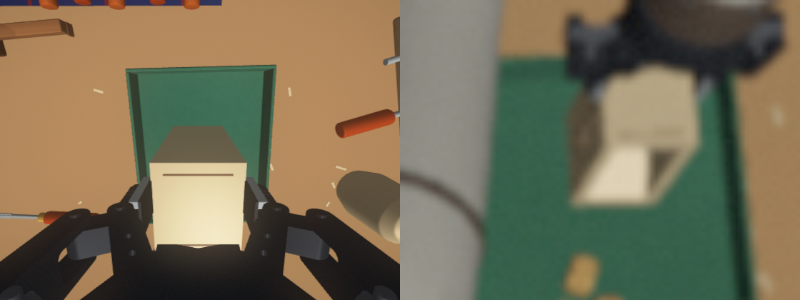

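The blank hangs vertically, empty as far as seen. Chunks lie in the tray around top pixels (355,199), (355,210) and (363,210). I'll count them numerically.

```bash
python3 -c "
from h import *
b=cv2.imread('pics/t7.png');h=cv2.cvtColor(b,40)
print('\n'.join(' '.join('%3d'%(h[r,c,2] if h[r,c,0]<40 else 0) for c in range(348,372)) for r in range(192,220)))
w=ray('top',[(355,199.5),(355.5,210.5),(363.5,206.5),(363.5,214)],.02);print(w.round(3))
go(.5,.25,.218,-13.6)"
```

```text
0   0   0   0   0   0   0   0   0   0   0   0   0   0   0   0   0   0   0   0   0   0   0   0
  0   0   0   0   0   0   0   0   0   0   0   0   0   0   0   0   0   0   0   0   0   0   0   0
  0   0   0   0   0   0   0   0   0   0   0   0   0   0   0   0   0   0   0   0   0   0   0   0
  0   0   0   0   0   0   0   0   0 113 129 127 112   0   0   0   0   0   0   0   0   0   0   0
  0   0   0   0   0   0   0   0  99 143 158 159 148 124   0   0   0   0   0   0   0   0   0   0
  0   0   0   0   0   0   0   0 114 156 167 167 163 140  99   0   0   0   0   0   0   0   0   0
  0   0   0   0   0   0   0   0 128 158 168 167 162 138   0   0   0   0   0   0   0   0   0   0
  0   0   0   0   0   0   0 104 148 164 167 168 159 127   0   0   0   0   0   0   0   0   0   0
  0   0   0   0   0   0   0 122 163 170 168 171 161 118   0   0   0   0   0   0   0   0   0   0
  0   0   0   0   0   0   0 127 160 166 168 171 155 112   0   0   0   0   0   0   0   0   0   0
  0   0   0   0   0   0   0 112 139 153 161 159 133   0   0   0   0   0   0   0   0   0   0   0
  0   0   0   0   0   0   0   0 108 123 133 12
[... 1071 characters left out ...]
74 174 166 130   0   0   0   0   0
  0   0   0   0   0   0   0   0   0   0   0   0 110 151 166 169 169 157 124   0   0   0   0   0
  0   0   0   0   0   0   0   0   0   0   0   0  98 127 142 141 139 127   0   0   0   0   0   0
  0   0   0   0   0   0   0   0   0   0   0   0   0   0 103 103   0   0   0   0   0   0   0   0
  0   0   0   0   0   0   0   0   0   0   0   0   0   0   0   0   0   0   0   0   0   0   0   0
  0   0   0   0   0   0   0   0   0   0   0   0   0   0   0   0   0   0   0   0   0   0   0   0
[[ 0.495 -0.273  0.02 ]
 [ 0.455 -0.272  0.02 ]
 [ 0.469 -0.302  0.02 ]
 [ 0.441 -0.3    0.02 ]]
t 12.2 tcp [ 0.5681 -0.2937  0.2181] psi -0.04 move [ -2.282 -18.122   0.028] turn 2.712
```

All four chunks are in the tray (two blobs plus a double-length one). Now carry the blank to the open part of the board.

Call:
arm_command:
  moves:
    - [[50, -0.2, -0.7, 0, 0], [50, -0.5, -2.0, 0, 0.3], [50, -0.9, -3.6, 0, 0.7], [50, -1.3, -5.2, 0, 1.2], [50, -1.7, -6.8, 0, 1.7], [50, -2.1, -8.4, 0, 2.2], [50, -2.5, -10.0, 0, 2.7], [50, -2.9, -11.6, 0, 2.7], [50, -3.3, -13.2, 0, 2.7], [50, -3.7, -14.8, 0, 2.7], [50, -4.1, -16.4, 0, 2.7], [50, -4.4, -17.6, 0, 2.7]]

```text
time_s: 13.4
tcp_pos: [0.436, 0.2366, 0.2195]
tcp_rot: [3.12, -0.367, -0.0]
ft_force: [0.5, -0.2, -1.6]
opening: 0.0588
gripper_force: 44.8
```

```bash
python3 -c "
from h import *
go(.4171,.3128,.13,-13.6)
im=cams.camera('wrist'); cv2.imwrite('pics/w8.png',im[:,:,::-1]); h=cv2.cvtColor(im,41); m=cv2.inRange(h,(12,0,60),(35,130,255))
for c in (230,280,330):
  v=h[120:360:6,c,2]; print(c,v.tolist())"
```

```text
t 13.4 tcp [0.436  0.2366 0.2195] psi -13.42 move [-1.201 -2.323  2.982] turn 0.036
230 [172, 171, 171, 171, 171, 171, 171, 172, 172, 174, 173, 173, 175, 95, 96, 94, 96, 96, 176, 196, 197, 148, 198, 198, 199, 198, 198, 198, 199, 198, 199, 199, 199, 198, 197, 196, 195, 66, 39, 38]
280 [96, 96, 97, 95, 98, 149, 95, 95, 95, 96, 93, 93, 93, 93, 94, 95, 95, 95, 180, 205, 206, 156, 208, 210, 212, 213, 213, 215, 216, 216, 216, 218, 217, 217, 216, 215, 215, 166, 50, 48]
330 [163, 164, 163, 164, 164, 164, 164, 163, 163, 164, 163, 163, 163, 164, 143, 94, 96, 97, 185, 210, 212, 213, 216, 218, 219, 221, 222, 222, 224, 225, 227, 227, 227, 228, 228, 228, 228, 77, 46, 44]
```

Call:
arm_command:
  moves:
    - [[50, -0.6, -1.2, 0.5, 0], [50, -1.2, -2.3, 1.5, 0], [50, -1.2, -2.3, 2.5, 0], [50, -1.2, -2.3, 3.1, 0], [50, -1.2, -2.3, 3.4, 0], [50, -1.2, -2.3, 3.5, 0], [50, -1.2, -2.3, 3.55, 0], [50, -1.2, -2.3, 3.55, 0]]

```text
time_s: 14.25
tcp_pos: [0.4188, 0.31, 0.1142]
tcp_rot: [-3.118, 0.37, -0.002]
ft_force: [-0.6, -0.1, -1.9]
opening: 0.059
gripper_force: 44.9
```

```bash
python3 -c "
from h import *
go(.4171,.3128,.113,-13.6);print(readout.observe()['ft_force'])"
```

```text
t 14.25 tcp [0.4188 0.31   0.1142] psi -13.54 move [-0.076 -0.079  0.04 ] turn 0.012
[-0.56010828 -0.06575762 -1.86643188]
```

Call:
arm_command:
  moves:
    - [[50, 0, 0, 0.08, 0], [50, 0, 0, 0.12, 0], [59.85, 0, 0, 0.12, 0], [59.85, 0, 0, 0.12, 0], [59.85, 0, 0, 0.12, 0]]
  force: 20

```text
time_s: 14.75
tcp_pos: [0.4199, 0.3109, 0.1122]
tcp_rot: [-3.116, 0.368, -0.006]
ft_force: [0.9, -0.2, 6.4]
opening: 0.0597
gripper_force: 5.7
```

```bash
python3 -c "
from h import *
go(.4171,.3128,.113,-13.6);print(readout.observe()['ft_force'],readout.observe()['gripper_force'])
im=cams.camera('wrist');h=cv2.cvtColor(im,41)
print(h[120:360:6,280,2].tolist())"
```

```text
t 14.75 tcp [0.4199 0.3109 0.1122] psi -13.47 move [-0.106 -0.04  -0.028] turn 0.026
[ 0.88153784 -0.15972323  6.36255226] 5.70483461022377
[171, 173, 173, 174, 174, 174, 177, 176, 178, 176, 94, 95, 95, 96, 94, 96, 97, 98, 182, 205, 207, 144, 209, 210, 212, 213, 215, 216, 217, 218, 218, 218, 218, 217, 217, 217, 216, 208, 49, 47]
```

Call:
arm_command:
  moves:
    - [[59.85, 0.5, 0, -0.03, 0], [59.85, 1.05, 0, -0.05, 0], [59.85, 1.6, 0, 0.03, 0], [59.85, 2.08, 0, 0.18, 0], [59.85, 2.58, 0, 0.4, 0], [59.85, 3.02, 0, 0.66, 0], [59.85, 3.43, 0, 1.0, 0], [59.85, 3.8, 0, 1.37, 0], [59.85, 4.1, 0, 1.8, 0], [59.85, 4.37, 0, 2.25, 0], [59.85, 4.55, 0, 2.7, 0], [59.85, 4.7, 0, 3.1, 0]]

```text
time_s: 16.0
tcp_pos: [0.5546, 0.2759, 0.0147]
tcp_rot: [3.118, -0.37, -0.003]
ft_force: [0.7, 0.4, 2.0]
opening: 0.0597
gripper_force: 5.2
```

```bash
python3 -c "
from h import *
go(.5542,.2797,.016,-13.6);print(readout.observe()['ft_force'],readout.observe()['gripper_force'])
im=cams.camera('wrist');h=cv2.cvtColor(im,41);cv2.imwrite('pics/w9.png',im[:,:,::-1])
print(h[120:360:6,280,2].tolist(),h[120:360:6,240,2].tolist())
for f in (0,10,20,30): print(f,wproj(blankpts(f,xp=.049)).round().tolist())"
```

```text
t 16.0 tcp [0.5546 0.2759 0.0147] psi -13.55 move [-0.043 -0.118 -0.045] turn 0.01
[0.6958926  0.43396238 1.96660754] 5.199728384613991
[208, 208, 86, 112, 111, 113, 111, 112, 113, 120, 206, 207, 207, 207, 209, 209, 209, 207, 209, 210, 209, 210, 209, 210, 123, 120, 122, 121, 119, 119, 117, 117, 117, 115, 116, 115, 115, 114, 31, 32] [209, 208, 84, 112, 112, 112, 113, 113, 114, 127, 199, 200, 199, 201, 202, 202, 202, 201, 202, 201, 202, 202, 202, 201, 122, 113, 120, 120, 118, 116, 116, 117, 116, 116, 114, 115, 115, 49, 31, 32]
0 [[356.0, 255.0], [327.0, 207.0], [336.0, 522.0], [318.0, 400.0]]
10 [[356.0, 280.0], [328.0, 202.0], [328.0, 482.0], [315.0, 371.0]]
20 [[356.0, 303.0], [330.0, 200.0], [322.0, 445.0], [312.0, 343.0]]
30 [[354.0, 324.0], [331.0, 198.0], [318.0, 411.0], [310.0, 317.0]]
```

```bash
python3 -c "
from h import *
b=cams.camera('top');s=cams.camera('scene');im=cv2.imread('pics/w9.png')
cv2.imwrite('pics/t10.png',b[:,:,::-1]);cv2.imwrite('pics/s10.png',s[:,:,::-1])
cv2.imwrite('pics/ws10.png',np.hstack([cv2.resize(im,(420,315)),cv2.resize(s[130:270,310:490,::-1],(380,315),interpolation=cv2.INTER_CUBIC)]))"
```

```text
(no output)
```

View pics/ws10.png

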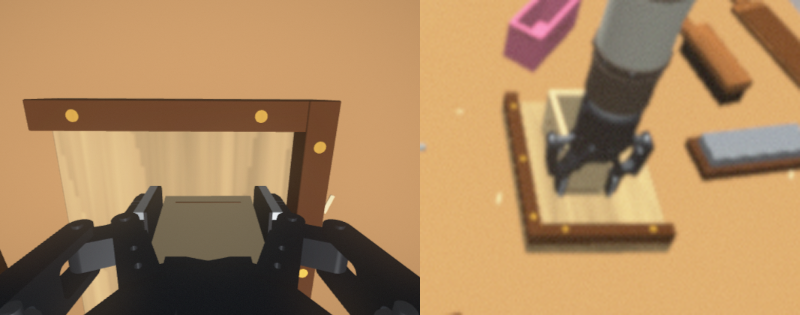

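The blank lies on the board with its end face dim at wrist rows 196-260 (crop scale 0.75), narrower than expected. It has slid through the pads, so I check its attitude.

```bash
python3 -c "
from h import *
for x in (.03,.02,.01,0,-.01):
  for z in (-.003,-.015,-.025):
    print(x,z,wproj([(x,.03,z),(x,-.03,z)]).round().tolist())
im=cv2.imread('pics/w9.png');h=cv2.cvtColor(im,40)
for r in (262,270,290,310,330,340): print(r,[ (c,int(h[r,c,2])) for c in range(190,364,6)])
for (p,z) in (((25/.75,130/.75),.04),((295/.75,131/.75),.04),((303/.75,131/.75),.04),((297/.75,160/.75),.018)): print(wray([p],z).round(4))
"
```

```text
0.03 -0.003 [[328.0, 192.0], [222.0, 192.0]]
0.03 -0.015 [[331.0, 197.0], [218.0, 196.0]]
0.03 -0.025 [[335.0, 201.0], [214.0, 201.0]]
0.02 -0.003 [[327.0, 209.0], [223.0, 209.0]]
0.02 -0.015 [[330.0, 215.0], [219.0, 215.0]]
0.02 -0.025 [[334.0, 220.0], [215.0, 220.0]]
0.01 -0.003 [[326.0, 225.0], [223.0, 225.0]]
0.01 -0.015 [[329.0, 232.0], [220.0, 232.0]]
0.01 -0.025 [[333.0, 239.0], [216.0, 239.0]]
0 -0.003 [[325.0, 241.0], [224.0, 241.0]]
0 -0.015 [[329.0, 249.0], [221.0, 249.0]]
0 -0.025 [[332.0, 257.0], [217.0, 257.0]]
-0.01 -0.003 [[325.0, 257.0], [225.0, 257.0]]
-0.01 -0.015 [[328.0, 266.0], [221.0, 266.0]]
-0.01 -0.025 [[331.0, 274.0], [218.0, 274.0]]
262 [(190, 79), (196, 97), (202, 78), (208, 60), (214, 58), (220, 163), (226, 122), (232, 122), (238, 122), (244, 123), (250, 122), (256, 122), (262, 122), (268, 124), (274, 122), (280, 121), (286, 123), (292, 122), (298, 122), (304, 123), (310, 122), (316, 124), (322, 123), (328, 122), (334, 160), (340, 56), (346, 51), (352, 79), (358, 93)]
270 [(190, 96), (196, 94), (202, 56), (208, 56), (214, 56), (220, 122), (226, 121), (23
[... 1045 characters left out ...]
15), (238, 114), (244, 115), (250, 114), (256, 115), (262, 115), (268, 115), (274, 114), (280, 115), (286, 115), (292, 115), (298, 114), (304, 114), (310, 115), (316, 114), (322, 115), (328, 114), (334, 114), (340, 114), (346, 113), (352, 33), (358, 31)]
340 [(190, 31), (196, 32), (202, 33), (208, 83), (214, 114), (220, 113), (226, 114), (232, 113), (238, 113), (244, 114), (250, 114), (256, 113), (262, 114), (268, 115), (274, 113), (280, 115), (286, 115), (292, 114), (298, 113), (304, 113), (310, 114), (316, 113), (322, 114), (328, 113), (334, 113), (340, 112), (346, 83), (352, 34), (358, 31)]
[[0.6233 0.3781 0.04  ]]
[[0.582  0.2094 0.04  ]]
[[0.5808 0.2044 0.04  ]]
[[0.5538 0.2034 0.018 ]]
```

The front end is pinched at its lower edge, raised about 19 mm, with the rear on the board. Release lets it drop flat; then regrip higher and near the middle, above fence height.

Call:
arm_command:
  moves:
    - [[70, 0, 0, 0, 0], [85, 0, 0, 0, 0], [85, 0, 0, 0, 0], [85, 0, 0, -0.5, 0], [85, 0, 0, -1.1, 0], [85, 0, 0, -1.1, 0]]
  force: 60

```text
time_s: 16.75
tcp_pos: [0.5568, 0.2781, 0.0528]
tcp_rot: [-3.116, 0.368, -0.007]
ft_force: [-0.5, -0.4, 0.2]
opening: 0.0848
gripper_force: 0.0
```

```bash
python3 -c "
from h import *
im=cams.camera('wrist');h=cv2.cvtColor(im,41);cv2.imwrite('pics/w11.png',im[:,:,::-1]);s=readout.observe();print(s['tcp_pos'],s['time_s'])
print(list(zip(range(180,360,5),h[180:360:5,280,2].tolist())))
for r in (270,290,320): print(r,[ (c,int(h[r,c,2])) for c in range(190,364,6)])
for x in (.02,0,-.02): print(wproj([(x,.03,.0295),(x,-.03,.0295),(x,.03,-.0385),(x,-.03,-.0385)]).round().tolist())
"
```

```text
[0.55586498 0.2774947  0.05133913] 16.8
[(180, 184), (185, 183), (190, 184), (195, 183), (200, 182), (205, 183), (210, 182), (215, 182), (220, 185), (225, 182), (230, 182), (235, 105), (240, 105), (245, 106), (250, 106), (255, 108), (260, 105), (265, 107), (270, 105), (275, 108), (280, 227), (285, 229), (290, 228), (295, 228), (300, 229), (305, 230), (310, 230), (315, 230), (320, 229), (325, 230), (330, 230), (335, 230), (340, 228), (345, 228), (350, 54), (355, 50)]
270 [(190, 199), (196, 199), (202, 195), (208, 193), (214, 192), (220, 172), (226, 162), (232, 108), (238, 107), (244, 106), (250, 106), (256, 106), (262, 104), (268, 106), (274, 106), (280, 105), (286, 105), (292, 106), (298, 106), (304, 106), (310, 105), (316, 106), (322, 105), (328, 106), (334, 107), (340, 185), (346, 192), (352, 191), (358, 196)]
290 [(190, 198), (196, 198), (202, 198), (208, 192), (214, 191), (220, 175), (226, 219), (232, 218), (238, 220), (244, 221), (250, 222), (256, 223), (262, 224), (268, 225), (274, 227), (280, 228), (286, 230), (292, 232), (298, 232), (304, 234), (310, 235), (316, 235), (322, 237), (328, 236), (334, 237), (340, 237), (346, 193), (352, 190), (358, 193)]
320 [(190, 199), (196, 197), (202, 198), (208, 191), (214, 190), (220, 183), (226, 212), (232, 218), (238, 219), (244, 130), (250, 133), (256, 223), (262, 225), (268, 227), (274, 228), (280, 229), (286, 231), (292, 233), (298, 234), (304, 235), (310, 214), (316, 104), (322, 103), (328, 239), (334, 239), (340, 197), (346, 195), (352, 195), (358, 184)]
[[319.0, 196.0], [231.0, 196.0], [339.0, 229.0], [209.0, 229.0]]
[[318.0, 224.0], [232.0, 224.0], [337.0, 268.0], [212.0, 268.0]]
[[317.0, 251.0], [233.0, 251.0], [334.0, 305.0], [214.0, 305.0]]
```

It now lies flat on the board, end face rows 233-278, rim matching the flat prediction. I regrip around the middle.

Call:
arm_command:
  moves:
    - [[85, -1.0, 0.15, 0, 0], [85, -2.0, 0.15, 0, 0], [85, -2.5, 0.15, 0.1, 0], [85, -2.5, 0.15, 0.2, 0], [50, -2.5, 0.15, 0.2, 0], [50, -2.5, 0.15, 0.2, 0], [50, -2.5, 0.15, 0.2, 0], [50, -2.5, 0.15, 0.2, 0], [50, -2.5, 0.15, 0.2, 0]]
  force: 60

```text
time_s: 17.7
tcp_pos: [0.4825, 0.2903, 0.0441]
tcp_rot: [-3.118, 0.37, -0.003]
ft_force: [1.9, 2.0, 2.2]
opening: 0.0581
gripper_force: 64.9
```

```bash
python3 -c "
from h import *
im=cams.camera('wrist');cv2.imwrite('pics/w12.png',im[:,:,::-1]);h=cv2.cvtColor(im,41)
s=readout.observe();print(s['tcp_pos'],s['time_s'],s['ft_force'],psi())
# fences: dark reddish
for r in (40,60,80,100,120,140): print(r,[(c,int(h[r,c,1]),int(h[r,c,2])) for c in range(280,480,10)])
for c in (150,200,250): print(c,[(r,int(h[r,c,1]),int(h[r,c,2])) for r in range(0,170,8)])
"
```

```text
[0.48245093 0.29030283 0.04412762] 17.75 [1.5715419  0.36321373 2.66708331] -13.524295780353507
40 [(280, 101, 164), (290, 100, 168), (300, 101, 176), (310, 100, 163), (320, 100, 165), (330, 104, 167), (340, 103, 154), (350, 100, 168), (360, 105, 173), (370, 103, 175), (380, 99, 157), (390, 145, 44), (400, 155, 89), (410, 170, 183), (420, 155, 89), (430, 156, 90), (440, 126, 164), (450, 127, 163), (460, 124, 164), (470, 124, 162)]
60 [(280, 101, 166), (290, 101, 171), (300, 101, 177), (310, 101, 166), (320, 102, 165), (330, 101, 154), (340, 103, 159), (350, 101, 172), (360, 101, 174), (370, 101, 177), (380, 124, 74), (390, 143, 48), (400, 154, 91), (410, 151, 93), (420, 150, 92), (430, 124, 167), (440, 125, 165), (450, 124, 164), (460, 123, 166), (470, 124, 164)]
80 [(280, 103, 169), (290, 101, 174), (300, 100, 179), (310, 100, 166), (320, 100, 166), (330, 99, 154), (340, 102, 163), (350, 101, 175), (360, 101, 177), (370, 102, 170), (380, 148, 50), (390, 145, 74), (400, 150, 95), (410, 149, 94), (420, 148, 93), (430, 124, 166), (440, 124, 166), (450, 125, 165), (460, 124, 166), (470,
[... 1389 characters left out ...]
0, 169, 80), (8, 162, 82), (16, 173, 81), (24, 163, 89), (32, 164, 73), (40, 102, 157), (48, 101, 157), (56, 102, 157), (64, 101, 159), (72, 101, 159), (80, 99, 159), (88, 102, 160), (96, 100, 158), (104, 101, 159), (112, 100, 160), (120, 99, 159), (128, 101, 161), (136, 100, 161), (144, 102, 168), (152, 98, 171), (160, 102, 173), (168, 101, 177)]
250 [(0, 175, 80), (8, 169, 83), (16, 164, 84), (24, 166, 89), (32, 166, 72), (40, 103, 154), (48, 103, 154), (56, 102, 155), (64, 102, 157), (72, 101, 157), (80, 100, 158), (88, 99, 159), (96, 100, 160), (104, 100, 161), (112, 100, 163), (120, 99, 163), (128, 79, 206), (136, 78, 206), (144, 79, 206), (152, 80, 208), (160, 79, 209), (168, 79, 206)]
```

```bash
python3 -c "
from h import *
im=cv2.imread('pics/w12.png');h=cv2.cvtColor(im,40)
R=range(45,150,5)
o=[];i=[]
for r in R:
  d=[c for c in range(360,470) if h[r,c,2]<110]; o.append((d[-1]+.5,r)); i.append((d[0]-.5,r))
def ln(P,z):
  w=wray(P,z)[:,:2]; v=cv2.fitLine(w.astype(np.float32),1,0,.01,.01).ravel(); v=v if v[0]>0 else np.r_[-v[:2],v[2:]]; return v
def ln2(P,z):
  w=wray(P,z)[:,:2]; v=cv2.fitLine(w.astype(np.float32),1,0,.01,.01).ravel(); v=v if v[1]>0 else np.r_[-v[:2],v[2:]]; return v
s=readout.observe()['tcp_pos'][:2]
for n,P,z in(('outer top',o,.04),('inner foot',i,.018)):
  v=ln(P,z); print(n,np.degrees(np.arctan2(v[1],v[0])),'dist tcp',abs(np.cross(v[:2],s-v[2:])))
p=[]
for c in range(110,330,10):
  d=[r for r in range(10,60) if h[r,c,2]<110]; p.append((c,d[-1]+.5))
v=ln2(p,.018); print('short foot',np.degrees(np.arctan2(v[1],v[0]))-90,'dist',abs(np.cross(v[:2],s-v[2:])))
e=[(c,next(r for r in range(80,200) if h[r,c,1]<88 and h[r,c,2]>190)-.5) for c in range(240,330,10)]
print(e[0],e[-1]); v=ln2(e,.086); print('blank end rim',np.degrees(np.arctan2(v[1],v[0]))-90,'dist',abs(np.cross(v[:2],s-v[2:])))
" 2>/dev/null
```

```text
outer top -13.658704 dist tcp 0.0809375524763567
inner foot -13.692866 dist tcp 0.062049337851053196
short foot -13.820358 dist 0.11664766765400005
(240, 125.5) (320, 125.5)
blank end rim -13.455978 dist 0.06619942407132492
```

Call:
arm_command:
  moves:
    - [[50, 0.4, 0.2, 0, 0.03], [50, 0.9, 0.5, 0, 0.03], [50, 1.4, 0.8, 0, 0.03], [50, 1.55, 0.95, 0, 0.03], [50, 1.65, 1.02, 0, 0.03], [50, 1.7, 1.06, 0, 0.03], [50, 1.72, 1.08, 0, 0.03], [50, 1.72, 1.08, 0, 0.03]]

```text
time_s: 18.55
tcp_pos: [0.5238, 0.249, 0.0443]
tcp_rot: [-3.114, 0.374, -0.001]
ft_force: [-6.1, 9.1, 5.3]
opening: 0.0582
gripper_force: 65.2
```

```bash
cat >> h.py <<'E'
def ft():
    s=readout.observe(); R=Ro.from_rotvec(s['tcp_rot']).as_matrix(); print('t',s['time_s'],'tcp',s['tcp_pos'],'psi',psi(),'tool force',(R.T@s['ft_force']).round(2),'grip',s['gripper_force'],s['opening'],'mom',s['moment'].round(2))
E
python3 -c "
from h import *
ft()"
```

```text
t 18.55 tcp [0.52375598 0.24896968 0.04429115] psi -13.710871598751622 tool force [-8.05 -7.4  -5.3 ] grip 65.18302917480469 0.058150888587511725 mom [ 2.67  1.59 -0.07]
```

Call:
arm_command:
  moves:
    - [[50, 0.04, 0.05, 0, 0], [50, 0.04, 0.05, 0, 0], [50, 0.04, 0.05, 0, 0], [50, 0.04, 0.05, 0, 0]]

```text
time_s: 18.95
tcp_pos: [0.5238, 0.2488, 0.0443]
tcp_rot: [-3.112, 0.374, -0.0]
ft_force: [-9.8, 14.0, 6.3]
opening: 0.0579
gripper_force: 65.3
```

```bash
python3 -c "
from h import *
ft()
im=cams.camera('wrist');cv2.imwrite('pics/w13.png',im[:,:,::-1]);h=cv2.cvtColor(im,41)
ft()
for c in (240,280,320): print(c,[(r,int(h[r,c,1]),int(h[r,c,2])) for r in range(70,150,4)])
for r in (140,160,180): print(r,[(c,int(h[r,c,1]),int(h[r,c,2])) for c in range(325,400,4)])
f=.0395
for z in (.018,.04,.086): print(z,wproj([(.0662,.0295,.0443-z),(.0662,-.0295,.0443-z)]).round(1).tolist())
b=cams.camera('top');hb=cv2.cvtColor(b,41);m=cv2.inRange(hb,(10,60,100),(30,200,255));m[:155]=0;m[220:]=0;m[:,:335]=0;m[:,390:]=0
for c in cv2.findContours(m,0,1)[0]:
  if cv2.contourArea(c)>8: print(cv2.boundingRect(c),cv2.contourArea(c))
cv2.imwrite('pics/t13.png',b[:,:,::-1])
"
```

```text
t 18.95 tcp [0.52378508 0.24884809 0.04432145] psi -13.702004760454061 tool force [-12.87 -11.3   -6.25] grip 65.30205488204956 0.057851371627705914 mom [ 4.16  2.75 -0.17]
t 19.0 tcp [0.52378599 0.24883592 0.04432638] psi -13.704347903467642 tool force [-12.33 -11.42  -5.89] grip 65.30063509941101 0.05823858409203014 mom [ 4.12  2.77 -0.12]
240 [(70, 125, 175), (74, 125, 176), (78, 123, 176), (82, 124, 177), (86, 124, 171), (90, 148, 98), (94, 149, 99), (98, 147, 99), (102, 151, 98), (106, 148, 98), (110, 147, 99), (114, 147, 99), (118, 145, 100), (122, 145, 100), (126, 80, 214), (130, 77, 214), (134, 77, 214), (138, 78, 213), (142, 78, 215), (146, 78, 212)]
280 [(70, 123, 176), (74, 123, 176), (78, 125, 176), (82, 122, 177), (86, 123, 170), (90, 150, 97), (94, 146, 101), (98, 151, 101), (102, 165, 203), (106, 165, 203), (110, 162, 201), (114, 145, 100), (118, 141, 101), (122, 139, 103), (126, 77, 215), (130, 77, 214), (134, 78, 216), (138, 78, 216), (142, 78, 216), (146, 78, 216)]
320 [(70, 124, 175), (74, 125, 176), (78, 123, 178), (82, 125, 175), (86, 123, 176), (90, 145, 100), (
[... 676 characters left out ...]
, 105), (357, 145, 104), (361, 136, 105), (365, 122, 180), (369, 121, 179), (373, 124, 179), (377, 123, 178), (381, 123, 179), (385, 124, 179), (389, 122, 177), (393, 123, 178), (397, 122, 177)]
180 [(325, 78, 105), (329, 76, 218), (333, 75, 218), (337, 76, 218), (341, 76, 218), (345, 76, 218), (349, 137, 106), (353, 134, 105), (357, 136, 107), (361, 135, 113), (365, 121, 179), (369, 123, 180), (373, 122, 177), (377, 121, 179), (381, 123, 179), (385, 123, 178), (389, 121, 179), (393, 124, 177), (397, 123, 179)]
0.018 [[321.9, 125.6], [228.1, 125.5]]
0.04 [[327.5, 125.6], [222.0, 125.5]]
0.086 [[345.3, 125.8], [202.6, 125.6]]
(351, 205, 8, 10) 41.5
(360, 204, 8, 13) 68.0
(355, 195, 7, 9) 40.0
```

The blank is against both fences: the fence tops run right up to its rim edges, and the rim row is unchanged at 125.5, so there is no tilt. It presses about 12 N on the short fence and 11 N on the long one. All chunk blobs are still in the tray.

```bash
python3 -c "
from plant import workorder
print(workorder.close_job())"
```

```text
the job is handed in; nothing more can be done
None
```

I tipped all four chunks into the green tray and set the blank upright in the board's corner, where the arm still holds it, pressing about 12 N toward the short fence and 11 N toward the long one. I handed the job in at about 19 s on the robot's clock; the judge returned no verdict.

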